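# Load a slide carrier under the leaf spring of a viewing track

## Robot

A 6-joint arm with a two-finger parallel gripper is mounted at the origin on the work surface. World frame = base frame: x ahead of the robot, y to its left, z up, the work surface at z = 0. Lengths are in m, angles in degrees, forces in N, time in s.
With the tool pointing down it reaches from about 0.325 to 0.775 m from the base axis. Payload 9.3 kg.
Tool frame: the origin (TCP) lies on the centre line of the jaws, within the pads' length; the fingertips stand 17 mm ahead of it and the grasp point (between the pads) lies 2 mm behind it; z points along the fingers, x is the direction in which the jaws open and shut, and the axes are right-handed (so a half turn about z gives the same grasp; the last joint's range is limited). The gripper opens to 85 mm and grips with 20 to 120 N. Pads are 22 mm wide; open, the fingers measure 114 mm over their backs; the gripper's body (76 mm by 85 mm) begins 54 mm behind the grasp point. The pads swing forward as they close: fully open they stand 13 mm farther back than shut.
Start: joints at [-8.743, 14.817, 1.232, 76.415, 0, 81.257], TCP at [0.55, -0, 0.228] pointing down, gripper open.
Joint ranges: [-174.27, 174.27], [-52.1, 104.24], [-59.71, 78.15], [-110.17, 111.67], [-87.03, 83.33], [-180, 180]. Speed limits (degrees/s): [127.2, 127.2, 159.86, 180, 180, 180].

## Interface

Orientations are given as a 3x3 rotation matrix whose columns are the frame's x, y, z axes.
In Python, from bench import robot, grab_frame gives the robot as it stands.
- The arm moves only by the tool drive_tool, never from a script. Its argument "targets" is text: rows parted by semicolons, each of 7 numbers parted by spaces: the shift along the tool's x, y, z in cm, then the turn, a rotation vector about the tool's x, y, z in degrees, then the closure in counts, from 0 (fully open) to 255 (shut). A call has 1 to 20 rows; each row is the pose to reach, as a shift and turn from the pose commanded when the call began, along the tool's axes at that moment; what a row does not reach only later rows make up. A row lasts 1/10 s, in which the tool goes at most 50 mm and 8.59 degrees, less where a joint would pass 70% of its speed; a pose out of reach is approached as far as the arm can. A call with a gripper value outside its range is refused whole. The fingers move at their own pace and stop on an object; "force" is the grip in N (left out, the last holds). Time passes only in rows, so rows that repeat a pose let the fingers close. It gives the time, the measured TCP pose, the force and the opening at its end, in the units of the state.
- robot.observe(): the state, without advancing time (a new reading comes with each control period).
- grab_frame(name): name is "scene" or "side" or "wrist"; returns a dict with "frame" (480x640x3 uint8, red, green, blue), "fx", "fy", "cx", "cy" (pixels), "D" ([k1, k2, p1, p2, k3] as OpenCV has them; the pictures are not rectified), "view" (4x4, takes a point from world to camera coordinates); the wrist camera has in their place "hand_eye" (4x4, takes a point from camera to tool coordinates, whose origin is the TCP and whose axes are the tool frame's). Camera axes: x right, y down, z forward; pixel columns grow to the right and rows downward; lengths in m; the calibration is good to about 2 mm. A picture is of the moment at which its call begins: read the wrist's pose just before it. There is no depth.
- robot.job_done(): hands the job in, once; it reports no verdict.
The state is a dict: "time": time; "joints": joint angles; "qvel": joint speeds; "tau": joint torques, N m; "position": TCP position; "eef_rot": TCP orientation; "contact_force": force on the tool from outside, world axes, zero at the start; "ft_torque": the same for the moment, N m; "finger_gap": finger opening in m.
Only numpy, scipy, OpenCV 4.12 (cv2) and the standard library are available. Lean on these libraries where they do the work, as an engineer would, in place of code of your own. Each camera call takes 0.05 s, during which the arm holds its last target. There are 200 camera calls.

## Task

Load the green slide carrier into the viewing track: with the fingertips, press its dark thumb pad down hard so that the white sprung bed sinks level with the track floor, keep pressing and slide it forward under the steel gate and the brass leaf spring until it is fully home against the end stop and the bed has sprung back up behind it. Do not lift the carrier, leave everything else where it stands, and finish clear of it.

Things in the scene. Friction and masses are not known exactly. Their poses are not given: they have to be found in the camera images.
- track: fixed grey loading track, 382 x 106 mm. Origin at table height on its centre line; x = loading direction (to gate and end stop), z up. In its frame, mm: wall inner faces y = +-37, wall tops z = 40; white sprung bed x = -150 to 35, top z = 31 up, 24 pressed right down; fixed floor z = 24 from x = 40 on
- gate (a point): middle of the lower front edge of the dark steel gate bar that crosses the track (track x = 95 mm, z = 37 mm). The bar is 12 mm thick along x; its top with the screws is at z = 55 mm
- stop (a point): foot of the end stop's face, on the fixed floor (track x = 215 mm, z = 24 mm); the stop is 16 mm high
- carrier: loose green carrier, 170 x 70 x 10 mm, 0.16-0.28 kg, heavy tail, glass slide in front, lying on the bed with 2 mm play to each wall. Origin: centre of its underside; x forward along the track. Bed up, its top is at z = 41 mm and cannot pass the gate; bed down, at 34 mm, it passes. Fully home its origin is at track x = 130, z = 24 mm, its front on the stop, its tail 10 mm past the bed
- pad (a point): centre of the dark thumb pad (34 x 60 mm) on top of the carrier, at its rear: carrier x = -66 mm, 10 mm above the underside. The flat top behind the rib runs from x = -85 to -47 mm
- rib (a point): foot of the rear face of the yellow rib, middle of the carrier (carrier x = -47 mm, on its top). The rib is 8 mm thick, 60 mm wide and stands 6 mm above the top; fingertips pressing on the pad can push forward against it
- bed (a joint): how far the sprung bed is pressed down: 0 up, 0.007 m right down (level with the fixed floor). It pushes up with about 6 N at the top and 10 N at the bottom, has a hard stop there, and springs up again once the carrier has passed it
- leaf (a joint): lift of the brass leaf spring beyond the gate: 0 at rest (toe at track x = 155 mm, 28 mm high), about 0.125 rad with the carrier under it. It presses with some 3 to 5 N; sliding under press and spring drags some 4 to 8 N
- jar_black: small glass jar with a black cap, 48 mm across, 70 mm tall, beside the track; a bystander, origin at the centre of its underside
- jar_blue: glass jar with a blue cap, 52 mm across, 85 mm tall, beside the track; a bystander, origin at the centre of its underside
- jar_white: small glass jar with a white cap, 44 mm across, 60 mm tall, beside the track; a bystander, origin at the centre of its underside
- jar_amber: amber jar with a black cap, 52 mm across, 80 mm tall; a bystander, origin at the centre of its underside
- beaker: open glass beaker, 70 mm across, 90 mm tall; a bystander, origin at the centre of its underside
- slide_box: closed blue slide box, 180 x 90 x 26 mm; a bystander, origin at the centre of its underside
- petri: closed clear petri dish, 92 mm across, 23 mm tall; a bystander, origin at the centre of its underside
Mind the look-alikes: they are no part of the job. What is meant by the carrier is not orange, and is the smaller of those in its own colour.

How it is judged:
By the outcome, as a careful person would: the job done as asked, in the order asked, and still so for the second after the job is handed in, with the robot touching nothing.
It also fails if it takes over 37 s, if anything falls off the work surface, if the arm or the gripper's body presses on something with over 40 N, if the wrist force passes 120 N, or if a joint passes its speed limit or range.

## Working session

There is one attempt and no reset: what is moved stays moved. The work goes in short steps, Python scripts to look and compute and a tool call to move; the robot and the scene stay as the last step left them, time stands still between calls to the robot, and variables do not carry over. Pictures are saved under pics/ and viewed, about 8 in all and at most 12, crops included, and the job is handed in when it is done.

Besides the shell and the picture viewer there is one more tool, called by a JSON object that holds its "api" and its "payload", one argument or row to a line. drive_tool: Moves the arm, as the interface text tells. Its arguments: {"type":"object","properties":{"targets":{"type":"string"},"force":{"type":"number"}},"required":["targets"]}

```bash
mkdir -p pics; ls; cat > h.py <<'E'
import numpy as np, cv2, pickle
from bench import robot, grab_frame
def grab(n,tag):
    s=robot.observe(); f=grab_frame(n); f['s']={k:np.array(s[k]) for k in('position','eef_rot')}
    if 'view' in f: V=np.array(f['view'])
    else:
        T=np.eye(4);T[:3,:3]=s['eef_rot'];T[:3,3]=s['position'];V=np.linalg.inv(T@np.array(f['hand_eye']))
    f['V']=V; pickle.dump(f,open(f'pics/{tag}.pkl','wb')); cv2.imwrite(f'pics/{tag}.png',f['frame'][:,:,::-1]); return f
def K(f): return np.array([[f['fx'],0,f['cx']],[0,f['fy'],f['cy']],[0,0,1.]])
def ray(f,uv):
    p=cv2.undistortPoints(np.array(uv,float).reshape(-1,1,2),K(f),np.array(f['D'],float)).reshape(-1,2)
    d=np.c_[p,np.ones(len(p))]@f['V'][:3,:3]; c=-f['V'][:3,:3].T@f['V'][:3,3]; return c,d
def onz(f,uv,z):
    c,d=ray(f,uv); return c+d*((z-c[2])/d[:,2:3])
def proj(f,P):
    return cv2.projectPoints(np.array(P,float).reshape(-1,3),cv2.Rodrigues(f['V'][:3,:3])[0],f['V'][:3,3],K(f),np.array(f['D'],float))[0].reshape(-1,2)
def load(t): return pickle.load(open(f'pics/{t}.pkl','rb'))
E
python3 - <<'E'
from h import *
a=grab('scene','scene0');b=grab('side','side0');c=grab('wrist','wrist0')
for f in(a,b,c): print((-f['V'][:3,:3].T@f['V'][:3,3]).round(3), f['V'][2,:3].round(2))
E
```

```text
pics
[ 1.233 -0.188  0.85 ] [-0.7   0.15 -0.7 ]
[ 0.208 -0.655  0.746] [ 0.3   0.65 -0.7 ]
[0.55  0.072 0.373] [-0.   -0.28 -0.96]
```

View pics/scene0.png

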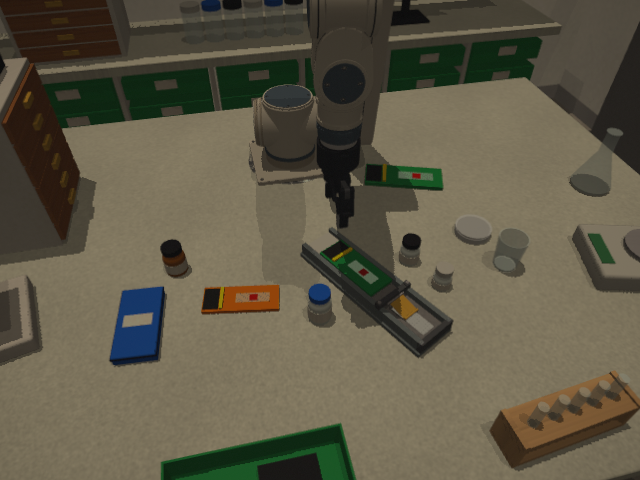

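View pics/wrist0.png

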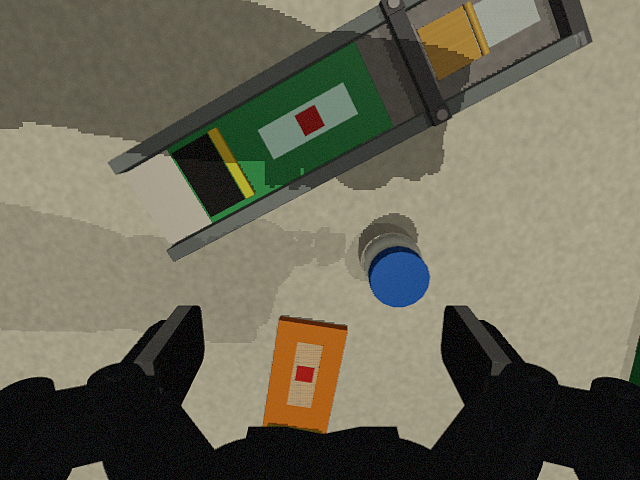

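The wrist view shows the whole track: carrier pad around (207,172), yellow rib around (231,162), gate bar with screws at (393,3) and (441,115), and the blue jar at (399,277). The green carrier in the track is the smaller one, since the scene view has a larger one near the base.

```bash
python3 - <<'E'
from h import *
f=load('wrist0'); im=f['frame']; hsv=cv2.cvtColor(im,cv2.COLOR_RGB2HSV)
P=lambda uv,z: onz(f,uv,z)*1000
t=P([(170,155),(211,222)],.041); fr=P([(358,43),(392,124)],.041)
print('tail',t.round(1),'front',fr.round(1))
tm,fm=t.mean(0),fr.mean(0); print('len',np.linalg.norm(fm-tm),'w',np.linalg.norm(t[0]-t[1]),np.linalg.norm(fr[0]-fr[1]),'ang',np.degrees(np.arctan2(*(fm-tm)[1::-1])))
m=cv2.inRange(hsv,(20,120,90),(35,255,255)); m[:, 300:]=0; m[:120]=0
c=max(cv2.findContours(m,0,2)[0],key=cv2.contourArea); r=cv2.boxPoints(cv2.minAreaRect(c)); print('rib px',r.round(0).tolist(),P(r,.047).round(1), P(r,.047).mean(0))
w=P([(120,174),(588,41)],.04); print('wall',w.round(1)); w=P([(175,262),(591,41)],.04);d=w[1]-w[0];print('outer wall ang',np.degrees(np.arctan2(d[1],d[0])),np.linalg.norm(d))
s=P([(393,3),(441,115)],.055);print('screws',s.round(1),s.mean(0)); d=s[0]-s[1];print(np.degrees(np.arctan2(d[1],d[0]))-90)
# side view points
g=load('side0');print(proj(g,[[*(tm[:2]/1000),.041],[*(fm[:2]/1000),.041]]))
m=cv2.inRange(hsv,(105,150,80),(125,255,255));c=max(cv2.findContours(m,0,2)[0],key=cv2.contourArea);print('blue cap',P(cv2.minEnclosingCircle(c)[0],.085))
E
```

```text
tail [[426.2  45.5  41. ]
 [455.3 -10.3  41. ]] front [[576.2 128.3  41. ]
 [604.5  69.7  41. ]]
len 170.34644705217522 w 62.888127865892365 65.16675702481699 ang 28.561299437400134
rib px [[207.0, 132.0], [216.0, 127.0], [254.0, 193.0], [246.0, 198.0]] [[459.2  63.8  47. ]
 [466.3  67.6  47. ]
 [494.2  15.2  47. ]
 [487.   11.   47. ]] [476.6841894   39.38619614  47.        ]
wall [[382.9  30.   40. ]
 [750.1 130.7  40. ]]
outer wall ang 28.129220488383936 376.1684902921975
screws [[599.  151.8  55. ]
 [638.8  76.4  55. ]] [618.93595755 114.11958936  55.        ]
27.821588460807277
[[292.0161325  254.72806381]
 [335.37648807 215.64871334]]
blue cap [[608.02573318 -43.11557788  85.        ]]
```

View pics/side0.png

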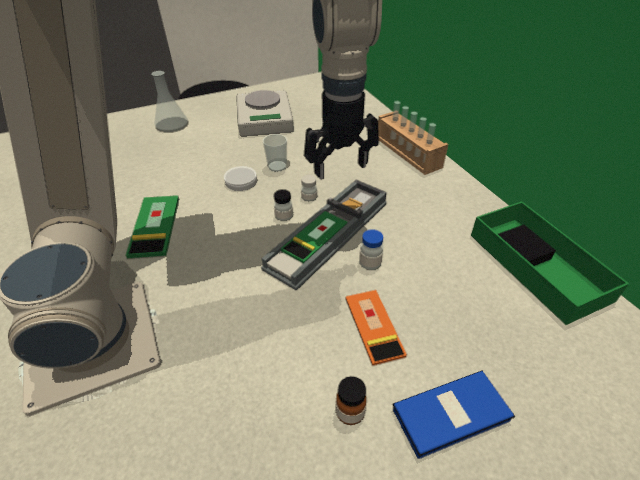

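```bash
python3 - <<'E'
from h import *
s=robot.observe();R=np.array(s['eef_rot']);p=np.array(s['position']);print(R.round(3),p,s['time'],s['contact_force'],s['finger_gap'])
a=np.radians(28.2);u=np.array([np.cos(a),np.sin(a),0])
tgt=np.array([.515,.059,0])-.063*u; tgt[2]=.100
print('shift cm',R.T@(tgt-p)*100,'u in tool',R.T@u)
E
```

```text
[[ 1.     0.    -0.001]
 [ 0.    -1.     0.   ]
 [-0.001 -0.    -1.   ]] [5.49782168e-01 4.98010495e-05 2.27703137e-01] 0.15 [ 0.10521248 -0.33801905  0.40566194] 0.08568460109890898
shift cm [-9.0174735  -2.91589077 12.77993499] u in tool [ 8.81306776e-01 -4.72543866e-01 -8.13316670e-04]
```

{"api": "drive_tool", "payload": {
  "targets": "-1 -0.3 1 0 0 7 255;-2 -0.6 2.5 0 0 14 255;-3 -1 4 0 0 21 255;-4.2 -1.4 5.5 0 0 28 255;-5.4 -1.8 7 0 0 35 255;-6.6 -2.2 8.5 0 0 42 255;-7.8 -2.6 10 0 0 49 255;-8.6 -2.8 11.5 0 0 56 255;-9 -2.9 12.5 0 0 61.8 255;-9 -2.9 12.8 0 0 61.8 255;-9 -2.9 12.8 0 0 61.8 255;-9 -2.9 12.8 0 0 61.8 255"
}}

```text
time: 1.35
position: [0.4606, 0.0289, 0.1006]
eef_rot: [[0.475, -0.88, 0.001], [-0.88, -0.475, -0.0], [0.0, -0.001, -1.0]]
contact_force: [0.4, 0.0, 0.5]
finger_gap: 0.0001
```

```bash
python3 - <<'E'
from h import *
s=robot.observe();R=np.array(s['eef_rot']);p=np.array(s['position']);print(R.round(3),p,s['time'],s['joints'],s['contact_force'],s['finger_gap'])
f=grab('wrist','wrist1')
print('tip px',proj(f,[p+R@[0,0,.017]]))
E
```

```text
[[ 0.475 -0.88   0.001]
 [-0.88  -0.475 -0.   ]
 [ 0.    -0.001 -1.   ]] [0.46060505 0.02887853 0.10062042] 1.35 [-6.84863692e+00  1.07231048e+01 -2.38376701e+01  5.53961652e+01
 -3.52675871e-04  1.44824247e+02] [0.37633923 0.02271816 0.45075141] 6.193657644824048e-05
tip px [[323.79761489 291.50111075]]
```

View pics/wrist1.png

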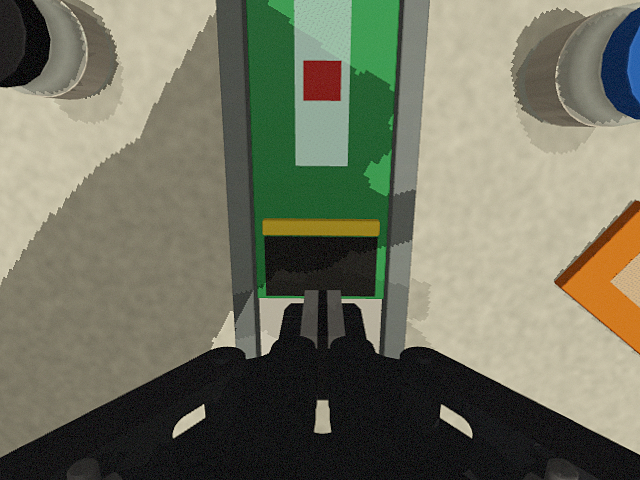

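Tool is aligned with the track. The rib's rear foot is at row 236 (columns 263–380), the tail edge is at row 298, and the fingertips are at (323,290).

```bash
python3 - <<'E'
from h import *
f=load('wrist1');R=f['s']['eef_rot'];p=f['s']['position']
q=onz(f,[(263,236),(380,236),(260,298),(382,298)],.041);print((R.T@(q-p).T).T*1000)
w=onz(f,[(249,150),(398,150),(257,330),(383,330)],.04);print((R.T@(w-p).T).T*1000)
E
```

```text
[[-31.9728654  -12.93728762  59.61433179]
 [ 29.76205186 -12.99626259  59.64140657]
 [-35.06761321  22.68026713  59.59122286]
 [ 32.33273725  22.61234078  59.62078446]]
[[-37.35064123 -57.32581972  60.63908709]
 [ 37.09703087 -57.394394    60.67173567]
 [-37.7929549   42.97663244  60.57763345]
 [ 33.91395531  42.90119666  60.60908583]]
```

{"api": "drive_tool", "payload": {
  "targets": "-0.1 0.1 1 0 0 0 255;-0.1 0.1 2 0 0 0 255;-0.1 0.1 3 0 0 0 255;-0.1 0.1 3.7 0 0 0 255;-0.1 0.1 4 0 0 0 255;-0.1 0.1 4.2 0 0 0 255;-0.1 0.1 4.4 0 0 0 255;-0.1 0.1 4.6 0 0 0 255;-0.1 0.1 4.6 0 0 0 255;-0.1 0.1 4.6 0 0 0 255"
}}

```text
time: 2.4
position: [0.4587, 0.0294, 0.0543]
eef_rot: [[0.473, -0.881, 0.0], [-0.881, -0.473, -0.0], [0.0, -0.0, -1.0]]
contact_force: [0.3, -0.8, -0.5]
finger_gap: 0.0
```

{"api": "drive_tool", "payload": {
  "targets": "0 0 0.1 0 0 0 255;0 0 0.2 0 0 0 255;0 0 0.3 0 0 0 255;0 0 0.3 0 0 0 255"
}}

```text
time: 2.8
position: [0.4585, 0.0294, 0.051]
eef_rot: [[0.473, -0.881, -0.0], [-0.881, -0.473, -0.0], [-0.0, 0.0, -1.0]]
contact_force: [0.3, 0.1, -0.1]
finger_gap: 0.0005
```

```bash
python3 - <<'E'
from h import *
s=robot.observe();print(s['contact_force'],s['ft_torque'],s['tau'])
f=grab('wrist','wrist2')
E
```

```text
[ 0.28626221  0.1309554  -0.05210101] [-0.0470199   0.04671928  0.01631697] [-1.49940865e-03 -4.68146968e+01  2.75680465e+01 -6.40095770e-02
  8.73208364e-05 -4.88394971e-05]
```

View pics/wrist2.png

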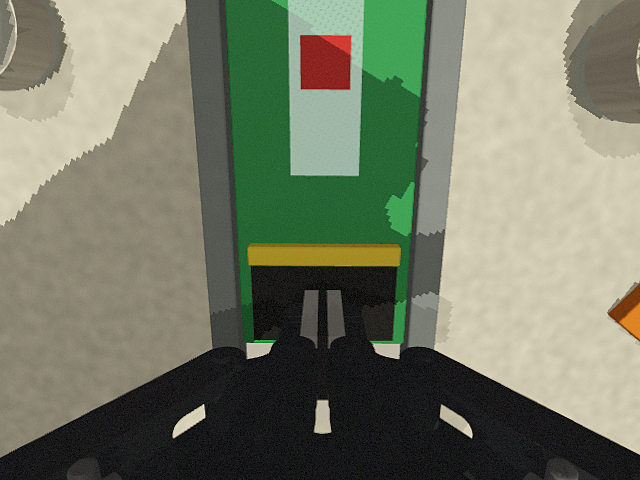

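The tips end at row 290, and the rib foot is at row 266. There is no contact force yet.

```bash
python3 - <<'E'
from h import *
for t in('wrist1','wrist2'):
    f=load(t);R=f['s']['eef_rot'];p=f['s']['position'];c,d=ray(f,[(323,290)]);c=R.T@(c-p);d=R.T@d[0]
    for y in(-.011,-.009,0): k=(y-c[1])/d[1]; print(t,y,(c+k*d)*1000)
f=load('wrist2')
for z in(.041,.038,.034):
  q=onz(f,[(249,266),(400,266),(245,343),(402,343)],z);print(z,(R.T@(q-p).T).T*1000)
E
```

```text
wrist1 -0.011 [ -0.39296411 -11.          -6.62866971]
wrist1 -0.009 [-0.38429816 -9.         -2.03737133]
wrist1 0 [-0.34530139  0.         18.62347136]
wrist2 -0.011 [ -0.39342495 -11.          -6.63251565]
wrist2 -0.009 [-0.38475122 -9.         -2.04124202]
wrist2 0 [-0.34571945  0.         18.61948929]
0.041 [[-30.6531285  -14.32218317  10.03671236]
 [ 31.11786575 -14.39417891  10.03004933]
 [-34.19054095  21.22910653  10.0444148 ]
 [ 33.96339857  21.1383896   10.03706094]]
0.038 [[-31.23140958 -13.2192563   13.03700183]
 [ 31.73039673 -13.29263996  13.03021035]
 [-34.83701574  23.01738588  13.04485275]
 [ 34.63078531  22.92492013  13.03735713]]
0.034 [[-32.00245101 -11.74868714  17.03738778]
 [ 32.54710471 -11.82392137  17.03042504]
 [-35.69898212  25.40175836  17.04543669]
 [ 35.5206343   25.30696083  17.03775204]]
```

{"api": "drive_tool", "payload": {
  "targets": "0 0 0.1 0 0 0 255;0 0 0.2 0 0 0 255;0 0 0.2 0 0 0 255"
}}

```text
time: 3.15
position: [0.4586, 0.0294, 0.049]
eef_rot: [[0.473, -0.881, -0.0], [-0.881, -0.473, 0.0], [-0.0, 0.0, -1.0]]
contact_force: [-0.6, -0.5, 1.0]
finger_gap: 0.0001
```

{"api": "drive_tool", "payload": {
  "targets": "0 0 0.1 0 0 0 255;0 0 0.2 0 0 0 255;0 0 0.2 0 0 0 255"
}}

```text
time: 3.45
position: [0.4586, 0.0294, 0.047]
eef_rot: [[0.473, -0.881, -0.0], [-0.881, -0.473, 0.0], [-0.0, 0.0, -1.0]]
contact_force: [-0.6, 0.1, -1.3]
finger_gap: 0.0001
```

```bash
python3 - <<'E'
from h import *
s=robot.observe();p=np.array(s['position']);print(s['contact_force'])
f=grab('side','side1');h=grab('scene','sc1')
A=[]
for g in(f,h):
    u,v=proj(g,[p])[0].astype(int); A.append(cv2.resize(g['frame'][v-55:v+45,u-65:u+65],(780//2*1,600//2*1),interpolation=cv2.INTER_CUBIC)); print(u,v,proj(g,[p+[0,0,-.017]]))
cv2.imwrite('pics/c1.png',np.hstack(A)[:,:,::-1])
E
```

```text
[-0.56745103  0.0515445  -1.28466662]
297 247 [[297.48552267 252.4890871 ]]
335 248 [[335.69216149 253.81405356]]
```

View pics/c1.png

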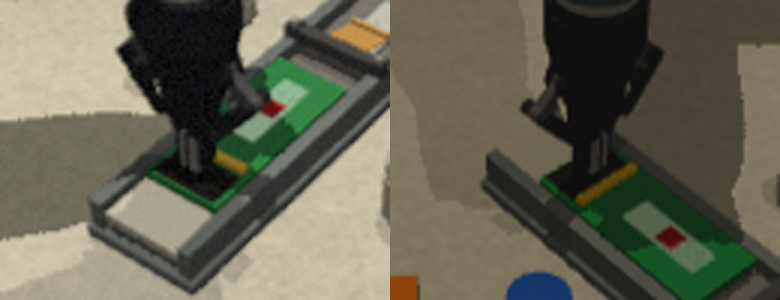

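The tips sit just above the pad, behind the rib and between the walls. Continuing down slowly.

{"api": "drive_tool", "payload": {
  "targets": "0 0 0.1 0 0 0 255;0 0 0.2 0 0 0 255;0 0 0.3 0 0 0 255;0 0 0.3 0 0 0 255"
}}

```text
time: 3.95
position: [0.4585, 0.0294, 0.044]
eef_rot: [[0.473, -0.881, -0.0], [-0.881, -0.473, -0.0], [-0.0, 0.0, -1.0]]
contact_force: [-0.1, 0.5, -0.4]
finger_gap: 0.0001
```

{"api": "drive_tool", "payload": {
  "targets": "0 0 0.1 0 0 0 255;0 0 0.2 0 0 0 255;0 0 0.2 0 0 0 255"
}}

```text
time: 4.25
position: [0.4585, 0.0294, 0.042]
eef_rot: [[0.473, -0.881, -0.0], [-0.881, -0.473, 0.0], [-0.0, 0.0, -1.0]]
contact_force: [-0.3, 0.6, -0.2]
finger_gap: -0.0002
```

```bash
python3 - <<'E'
from h import *
f=grab('wrist','wrist3');g=grab('side','side2');p=f['s']['position'];R=f['s']['eef_rot']
u,v=proj(g,[p])[0].astype(int);print(proj(g,[p]))
a=f['frame'][170:470,130:530]; b=cv2.resize(g['frame'][v-50:v+25,u-45:u+55],(400,300),interpolation=cv2.INTER_CUBIC)
cv2.imwrite('pics/c2.png',np.hstack([a,b])[:,:,::-1])
hsv=cv2.cvtColor(f['frame'],cv2.COLOR_RGB2HSV);m=cv2.inRange(hsv,(20,120,90),(35,255,255));c=max(cv2.findContours(m,0,2)[0],key=cv2.contourArea);x,y,w,hh=cv2.boundingRect(c);print(x,y,w,hh)
for z in(.047,.044,.040): 
  q=(R.T@(onz(f,[(x,y+hh),(x+w,y+hh)],z)-p).T).T*1000; print(z,q[1,0]-q[0,0],q[:,1])
E
```

```text
[[297.23975651 248.77052022]]
243 250 163 25
0.047 60.65443290365139 [-16.27858167 -16.3516312 ]
0.044 61.94863217143234 [-15.09957597 -15.17418418]
0.04 63.67423119514034 [-13.52756838 -13.60425482]
```

View pics/c2.png

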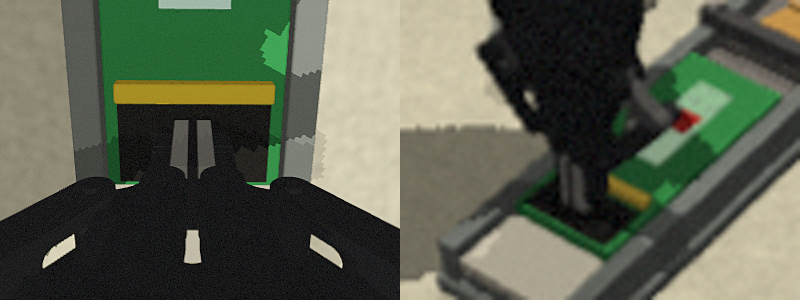

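Carrier is still up. By sight the shut tips reach only about 1–3 mm past the TCP, not the stated 17 mm. I'll go on down by force.

{"api": "drive_tool", "payload": {
  "targets": "0 0 0.1 0 0 0 255;0 0 0.2 0 0 0 255;0 0 0.2 0 0 0 255"
}}

```text
time: 4.65
position: [0.4586, 0.0294, 0.04]
eef_rot: [[0.473, -0.881, -0.0], [-0.881, -0.473, 0.0], [-0.0, 0.0, -1.0]]
contact_force: [0.0, -1.0, -0.3]
finger_gap: 0.0
```

{"api": "drive_tool", "payload": {
  "targets": "0 0 0.1 0 0 0 255;0 0 0.2 0 0 0 255;0 0 0.2 0 0 0 255"
}}

```text
time: 4.95
position: [0.4586, 0.0294, 0.0381]
eef_rot: [[0.473, -0.881, -0.0], [-0.881, -0.473, -0.0], [-0.0, 0.0, -1.0]]
contact_force: [0.4, -0.8, -0.0]
finger_gap: -0.0002
```

{"api": "drive_tool", "payload": {
  "targets": "0 0 0.1 0 0 0 255;0 0 0.2 0 0 0 255;0 0 0.2 0 0 0 255"
}}

```text
time: 5.25
position: [0.4587, 0.0294, 0.0362]
eef_rot: [[0.473, -0.881, 0.0], [-0.881, -0.473, -0.0], [0.0, -0.0, -1.0]]
contact_force: [-1.1, 0.3, 2.4]
finger_gap: 0.0001
```

{"api": "drive_tool", "payload": {
  "targets": "0 0 0.1 0 0 0 255;0 0 0.2 0 0 0 255;0 0 0.2 0 0 0 255"
}}

```text
time: 5.55
position: [0.4587, 0.0294, 0.0342]
eef_rot: [[0.473, -0.881, 0.0], [-0.881, -0.473, -0.0], [0.0, -0.0, -1.0]]
contact_force: [-0.5, 0.2, 4.0]
finger_gap: -0.0002
```

{"api": "drive_tool", "payload": {
  "targets": "0 0 0.1 0 0 0 255;0 0 0.2 0 0 0 255;0 0 0.3 0 0 0 255;0 0 0.3 0 0 0 255"
}}

```text
time: 5.95
position: [0.4587, 0.0294, 0.0312]
eef_rot: [[0.473, -0.881, 0.0], [-0.881, -0.473, -0.0], [0.0, -0.0, -1.0]]
contact_force: [-1.1, 0.1, 5.8]
finger_gap: 0.0003
```

{"api": "drive_tool", "payload": {
  "targets": "0 0 0.1 0 0 0 255;0 0 0.2 0 0 0 255;0 0 0.2 0 0 0 255"
}}

```text
time: 6.25
position: [0.4594, 0.0293, 0.0308]
eef_rot: [[0.473, -0.881, 0.003], [-0.881, -0.473, -0.001], [0.002, -0.002, -1.0]]
contact_force: [-6.3, 0.1, 25.7]
finger_gap: 0.0003
```

Bed is bottomed (TCP 31 mm, 26 N). Now sliding forward (tool −y) while pressing.

{"api": "drive_tool", "payload": {
  "targets": "0 -0.3 0 0 0 0 255;0 -0.6 0 0 0 0 255;0 -0.9 0 0 0 0 255;0 -1.3 0 0 0 0 255;0 -1.7 0 0 0 0 255;0 -2.1 0 0 0 0 255;0 -2.5 0 0 0 0 255;0 -2.5 0 0 0 0 255"
}}

```text
time: 7.05
position: [0.4824, 0.0409, 0.0308]
eef_rot: [[0.472, -0.881, 0.004], [-0.881, -0.472, -0.001], [0.003, -0.003, -1.0]]
contact_force: [-2.7, -1.0, 22.6]
finger_gap: 0.0002
```

```bash
cat > m.py <<'E'
from h import *
import sys
f=grab('wrist',sys.argv[1]);p=f['s']['position'];R=f['s']['eef_rot']
hsv=cv2.cvtColor(f['frame'],cv2.COLOR_RGB2HSV);m=cv2.inRange(hsv,(22,150,90),(32,255,255));m[:150]=0;m[:,:200]=0;m[:,440:]=0
c=max(cv2.findContours(m,0,2)[0],key=cv2.contourArea);x,y,w,hh=cv2.boundingRect(c);print(x,y,w,hh)
q=onz(f,[(x,y+hh),(x+w,y+hh)],.037).mean(0);u=np.array([.881,.473,0])
print('rib rear foot world',q*1000,'tool',R.T@(q-p)*1000,'track x of origin',101+((q*1000-[618.9,114.1,0])@u)+47,'tcp trackx',101+((p*1000-[618.9,114.1,0])@u), robot.observe()['contact_force'])
E
python3 m.py w4
```

```text
241 254 167 25
rib rear foot world [495.79774499  47.97318659  37.        ] tool [  0.17008283 -15.17016132  -6.10819855] track x of origin 8.268930591521752 tcp trackx -53.88247728590477 [-2.27840664 -0.50357343 21.79094031]
```

{"api": "drive_tool", "payload": {
  "targets": "0 -0.3 0 0 0 0 255;0 -0.7 0 0 0 0 255;0 -1.1 0 0 0 0 255;0 -1.5 0 0 0 0 255;0 -1.9 0 0 0 0 255;0 -2.3 0 0 0 0 255;0 -2.7 0 0 0 0 255;0 -3.1 0 0 0 0 255;0 -3.5 0 0 0 0 255;0 -3.5 0 0 0 0 255"
}}

```text
time: 8.1
position: [0.5132, 0.0576, 0.0309]
eef_rot: [[0.473, -0.881, 0.004], [-0.881, -0.473, -0.001], [0.002, -0.003, -1.0]]
contact_force: [-1.7, -1.4, 19.5]
finger_gap: 0.0001
```

```bash
python3 m.py w5
```

```text
241 254 166 25
rib rear foot world [526.51339839  64.78826392  37.        ] tool [ -0.01695528 -15.1608736   -6.08541758] track x of origin 43.282952820095915 tcp trackx -18.858708256783814 [-1.51284041e+00 -7.42070911e-04  1.98463107e+01]
```

{"api": "drive_tool", "payload": {
  "targets": "0 -0.3 0.02 0 0 0 255;0 -0.7 0.03 0 0 0 255;0 -1.1 0.03 0 0 0 255;0 -1.5 0.03 0 0 0 255;0 -1.9 0.03 0 0 0 255;0 -2.3 0.03 0 0 0 255;0 -2.7 0.03 0 0 0 255;0 -3.1 0.03 0 0 0 255;0 -3.5 0.03 0 0 0 255;0 -3.9 0.03 0 0 0 255;0 -4.3 0.03 0 0 0 255;0 -4.7 0.03 0 0 0 255;0 -5 0.03 0 0 0 255;0 -5 0.03 0 0 0 255"
}}

```text
time: 9.55
position: [0.5567, 0.081, 0.0309]
eef_rot: [[0.472, -0.881, 0.003], [-0.881, -0.472, -0.001], [0.002, -0.002, -1.0]]
contact_force: [-4.7, -2.3, 22.7]
finger_gap: 0.0003
```

```bash
python3 m.py w6
```

```text
241 255 167 25
rib rear foot world [569.76612714  87.85907251  37.        ] tool [  0.16972804 -14.76915136  -6.10056504] track x of origin 92.30109930725249 tcp trackx 30.546610227566745 [-4.87076044 -2.95852701 21.84021364]
```

{"api": "drive_tool", "payload": {
  "targets": "0 -0.3 0 0 0 0 255;0 -0.6 0 0 0 0 255;0 -0.9 0 0 0 0 255;0 -1.2 0 0 0 0 255;0 -1.5 0 0 0 0 255;0 -1.8 0 0 0 0 255;0 -2.1 0 0 0 0 255;0 -2.4 0 0 0 0 255;0 -2.7 0 0 0 0 255;0 -3 0 0 0 0 255;0 -3.3 0 0 0 0 255;0 -3.3 0 0 0 0 255"
}}

```text
time: 10.8
position: [0.5857, 0.0966, 0.0309]
eef_rot: [[0.472, -0.881, 0.003], [-0.881, -0.472, -0.001], [0.002, -0.002, -1.0]]
contact_force: [-4.5, -1.8, 21.7]
finger_gap: 0.0001
```

```bash
python3 m.py w7
```

```text
241 255 167 25
rib rear foot world [598.7584465  103.46510152  37.        ] tool [  0.16869823 -14.75204177  -6.05852249] track x of origin 125.2249843843787 tcp trackx 63.487392016534876 [-4.83495738 -2.54964111 21.44075634]
```

{"api": "drive_tool", "payload": {
  "targets": "0 -0.1 0 0 0 0 255;0 -0.2 0 0 0 0 255;0 -0.3 0 0 0 0 255;0 -0.4 0 0 0 0 255;0 -0.5 0 0 0 0 255;0 -0.6 0 0 0 0 255;0 -0.6 0 0 0 0 255"
}}

```text
time: 11.55
position: [0.5904, 0.0992, 0.0309]
eef_rot: [[0.472, -0.881, 0.002], [-0.881, -0.472, -0.001], [0.002, -0.001, -1.0]]
contact_force: [-7.1, -4.3, 22.3]
finger_gap: -0.0
```

```bash
python3 m.py w8
```

```text
241 260 167 22
rib rear foot world [602.78943696 105.66530043  37.        ] tool [  0.17051496 -13.96592133  -6.08675229] track x of origin 129.8169810694995 tcp trackx 68.85991551138287 [-6.97306349 -4.17043097 22.79551999]
```

{"api": "drive_tool", "payload": {
  "targets": "0 -0.1 0 0 0 0 255;0 -0.2 0 0 0 0 255;0 -0.3 0 0 0 0 255;0 -0.4 0 0 0 0 255;0 -0.4 0 0 0 0 255"
}}

```text
time: 12.1
position: [0.5938, 0.101, 0.0309]
eef_rot: [[0.472, -0.882, 0.002], [-0.882, -0.472, -0.001], [0.002, -0.001, -1.0]]
contact_force: [-7.6, -3.8, 23.6]
finger_gap: -0.0004
```

```bash
python3 m.py w9
```

```text
242 271 165 21
rib rear foot world [602.61291762 105.58527149  37.        ] tool [ 0.17991955 -9.95434051 -6.11394052] track x of origin 129.62361384061848 tcp trackx 72.67586474309041 [-7.07919038 -3.62556662 23.1489768 ]
```

The carrier stopped (track x ≈ 130) while the tips slip on the pad. A small push on the rib should confirm it is hard against the stop.

{"api": "drive_tool", "payload": {
  "targets": "0 -0.1 0 0 0 0 255;0 -0.2 0 0 0 0 255;0 -0.3 0 0 0 0 255;0 -0.3 0 0 0 0 255"
}}

```text
time: 12.55
position: [0.5939, 0.1012, 0.0308]
eef_rot: [[0.472, -0.882, -0.003], [-0.882, -0.472, -0.004], [0.002, 0.004, -1.0]]
contact_force: [-18.3, -10.4, 31.5]
finger_gap: 0.0001
```

```bash
python3 m.py w10
```

```text
242 272 165 21
rib rear foot world [602.4857847  105.55780121  37.        ] tool [ 0.18324237 -9.58758987 -6.2033991 ] track x of origin 129.49861628947343 tcp trackx 72.88559938324575 [-18.49625856 -10.58611105  31.19182556]
```

{"api": "drive_tool", "payload": {
  "targets": "0 0.1 0 0 0 0 255;0 0.2 -0.05 0 0 0 255;0 0.25 -0.12 0 0 0 255;0 0.28 -0.2 0 0 0 255;0 0.3 -0.4 0 0 0 255;0 0.3 -0.8 0 0 0 255;0 0.3 -1.5 0 0 0 255;0 0.3 -3 0 0 0 255;0 0.3 -5 0 0 0 255;0 0.3 -8 0 0 0 255;0 1.5 -12 0 0 0 255;0 4 -15 0 0 0 255;0 7 -17 0 0 0 255;0 7 -17 0 0 0 255;0 7 -17 0 0 0 255"
}}

```text
time: 14.1
position: [0.5346, 0.07, 0.1998]
eef_rot: [[0.472, -0.882, 0.002], [-0.882, -0.472, 0.0], [0.001, -0.002, -1.0]]
contact_force: [0.1, 0.1, -0.0]
finger_gap: -0.0002
```

```bash
python3 m.py w11; python3 - <<'E'
from h import *
g=grab('side','side3'); h=grab('scene','sc3')
print(robot.observe()['time'])
a=cv2.resize(load('w11')['frame'],(400,300));b=cv2.resize(g['frame'][150:300,240:440],(400,300),interpolation=cv2.INTER_CUBIC)
c=cv2.resize(h['frame'][205:355,280:480],(400,300),interpolation=cv2.INTER_CUBIC)
d=cv2.resize(h['frame'],(400,300))
cv2.imwrite('pics/c3.png',np.vstack([np.hstack([a,b]),np.hstack([c,d])])[:,:,::-1])
E
```

```text
14.25Traceback (most recent call last):
  File "m.py", line 5, in <module>
    c=max(cv2.findContours(m,0,2)[0],key=cv2.contourArea);x,y,w,hh=cv2.boundingRect(c);print(x,y,w,hh)
ValueError: max() iterable argument is empty
```

View pics/c3.png

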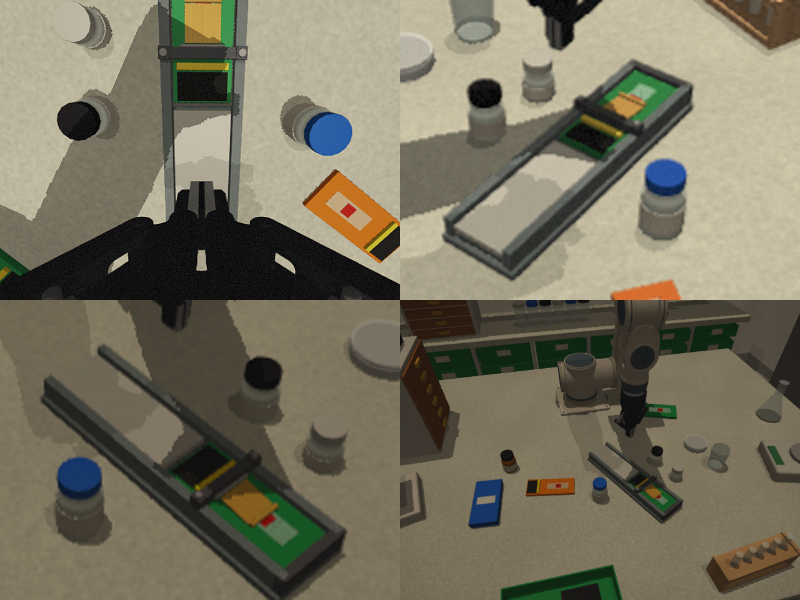

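The carrier sits under the gate and leaf with its front at the end stop. The tail edge is near (205,206) in the full wrist picture, with the bed edge just behind it. The jars stand as before. I'll do one numeric check.

```bash
python3 - <<'E'
from h import *
f=load('w11');u=np.array([.881,.473,0]);im=f['frame']
for r in range(196,226,2): print(r,im[r,395:405].mean(0).astype(int),'trackx z34 %.1f z31 %.1f'%tuple(101+(onz(f,[(400,r)],z)[0]*1000-[618.9,114.1,0])@u for z in(.034,.031)))
s=onz(f,[(325,104),(485,104)],.055).mean(0)*1000;print('gate',101+(s-[618.9,114.1,0])@u)
E
```

```text
196 [188 182 158] trackx z34 21.2 z31 20.7
198 [189 182 158] trackx z34 19.7 z31 19.1
200 [188 182 157] trackx z34 18.1 z31 17.5
202 [186 181 157] trackx z34 16.5 z31 15.9
204 [188 181 157] trackx z34 14.9 z31 14.3
206 [188 182 158] trackx z34 13.3 z31 12.7
208 [187 180 156] trackx z34 11.7 z31 11.1
210 [183 178 154] trackx z34 10.1 z31 9.5
212 [184 177 154] trackx z34 8.5 z31 7.8
214 [183 177 153] trackx z34 6.9 z31 6.2
216 [182 176 152] trackx z34 5.3 z31 4.6
218 [185 178 155] trackx z34 3.7 z31 2.9
220 [187 181 157] trackx z34 2.0 z31 1.3
222 [188 182 157] trackx z34 0.4 z31 -0.3
224 [187 180 157] trackx z34 -1.2 z31 -2.0
gate 88.57169546144605
```

```bash
python3 - <<'E'
from h import *
f=load('w11');u=np.array([.881,.473,0]);im=f['frame']
X=lambda r,z:101+(onz(f,[(322,r)],z)[0]*1000-[618.9,114.1,0])@u
for r in range(154,182): print(r,im[r,300:345].mean(0).astype(int),'%.1f %.1f'%(X(r,.034),X(r,.031)))
print('gate bar mid',X(83,.055))
E
```

```text
154 [18 19 17] 53.3 53.1
155 [18 18 16] 52.6 52.4
156 [18 18 16] 51.8 51.6
157 [16 16 15] 51.1 50.9
158 [20 20 17] 50.4 50.1
159 [17 16 15] 49.6 49.3
160 [19 14 15] 48.9 48.6
161 [19 26 18] 48.1 47.8
162 [30 91 44] 47.4 47.1
163 [23 85 37] 46.6 46.3
164 [44 55 41] 45.9 45.6
165 [65 58 55] 45.1 44.8
166 [75 70 65] 44.3 44.0
167 [78 74 68] 43.6 43.3
168 [79 74 67] 42.8 42.5
169 [66 65 60] 42.1 41.7
170 [56 58 54] 41.3 41.0
171 [64 67 61] 40.6 40.2
172 [74 76 70] 39.8 39.4
173 [74 78 72] 39.0 38.7
174 [73 75 70] 38.3 37.9
175 [76 77 70] 37.5 37.1
176 [84 80 69] 36.7 36.4
177 [124 119 104] 36.0 35.6
178 [123 119 105] 35.2 34.8
179 [122 118 103] 34.4 34.0
180 [122 118 103] 33.7 33.3
181 [121 117 102] 32.9 32.5
gate bar mid 101.96721549928854
```

```bash
python3 -c "
from bench import robot
print(robot.job_done(), robot.observe()['time'])"
```

```text
the job is handed in; nothing more can be done
the job is handed in; nothing more can be done
```

The green carrier is loaded. With the shut fingertips I pressed its thumb pad down to the bed's hard stop (about 20–25 N). Still pressing, I slid it about 147 mm under the gate and leaf until it stopped, then lifted straight off. I handed the job in at about 14 s on the robot clock.

**Home position:**
- **At the stop:** the carrier held at track x ≈ 130 mm. A small extra push on the rib raised the forward force to about 21 N without moving it.
- **After release:** the tail measures about x = 45.7 mm (nominal 45).
- **Bed:** its edge measures about x = 36 mm, leaving the expected gap of about 10 mm. It looks sprung up in the picture, but I did not measure its height separately.
- **Surroundings:** the other objects look undisturbed by eye, and the contact force on the tool was zero.

**Disagreement with the data sheet:** the shut fingertips first touched the pad with the TCP at about 37 mm. That puts them about 4–6 mm behind the TCP, not the stated 17 mm ahead. I therefore set the depth by force and not by that figure. One rib-measuring script also failed after the retreat because the rib had left its search window, so I used the tail and bed edges instead.

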